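# Close the anaerobic jar and wind its clamp knob until the clutch clicks

## Task

Close the small anaerobic culture jar in its clamp stand: set the loose metal lid squarely home in the jar's mouth, swing the clamp arm over it until the arm is fully home in its catch, then turn the black slip-clutch knob clockwise until you feel its clutch click two or three times, so that the lid stays clamped, and no further. Do not force the lid, and leave the other things on the bench where they are.

Things in the scene. Friction and masses are not known exactly. Their poses are not given: they have to be found in the camera images.
- jar_stand: Fixed clamp stand with the jar: grey base plate 112 x 176 x 12 mm. Origin: on the jar's axis, at bench level; z up. The arm's steel post stands 62 mm from the origin along -y, the catch 56 mm along +y; over -x and +x the jar is free for the fingers. Clear jar, 74 mm across, culture dishes inside.
- jar_mouth (a point): Centre of the jar's mouth, on the top face of its aluminium rim, 100 mm above the bench. Rim 86 mm across outside, 66 mm inside; the bore is 10 mm deep.
- lid: Loose metal lid, 0.3 to 0.5 kg, lying right way up on the bench. Origin: centre of its underside, z up. From below: round spigot 63 mm across, 8 mm high, foot chamfered (1.5 mm play all round in the mouth); disc 84 mm across from 8 to 16 mm; round boss 28 mm across from 16 to 38 mm to hold it by. Home: spigot in the mouth, disc flat on the rim, boss top 30 mm above the rim.
- lid_seat (a point): On the lid's axis at the underside of the disc, 8 mm above the lid's origin; meets jar_mouth when the lid is home.
- clamp_arm (a joint): Angle of the clamp arm, rad: 0 = straight over the jar, at its stop in the catch; grows to 2.0 as it swings out, counter-clockwise from above. Starts swung out, 1.5 to 1.9. A stiff hinge that stays where it is left: 0.22 N m, about 2 N at the handle. Turning the knob clockwise presses the arm to its stop.
- clamp_pivot (a point): On the vertical hinge axis of the clamp arm, at mid height of its steel beam (14 x 14 mm, its top 59 mm above the jar's rim). The post is 18 mm thick, its cap 23 mm across with its top 76.5 mm above the rim. Fingers that reach no lower than 1 mm under the knob's black part clear the post and the catch all round.
- clamp_catch (a point): Top middle of the steel catch that the arm swings into, a C open to the stand's -x side, 26 mm along x and 12 mm along y; 68.5 mm above the jar's rim.
- clamp_handle (a point): On the axis of the upright black handle pin at the arm's free end, 142 mm from the pivot: 12 mm across, 17 mm proud of the beam (lowest 3 mm: a 16 mm collar, drawn only). This point is 9 mm above the beam's top, 8 mm below the pin's top. Its y axis points along the arm away from the pivot.
- knob_grip (a point): On the clamp screw's axis, 62 mm from the pivot, on the jar's axis when the arm is home. Fixed to the arm 105 mm above the jar's rim. The black ribbed knob round it (41 mm across, 30 mm high) spans from 16 mm below to 14 mm above it with the screw fully up, but starts 0 to 6 mm lower, not measured, and sinks 12 mm a turn as it is turned clockwise. No stop: any number of grasps, at any yaw.
- clutch_marks (a point): On the axis, 21.5 mm under knob_grip: two white index marks, on the knob's alloy skirt and the screw's alloy collar, 33 mm across; in line at first, then the knob's runs ahead clockwise 0.52 rad a click. In each click the torque swings from 0.28 down to 0.05 N m. Feel it while turning or in slow nudges of 0.02 rad: at a halt it falls back up to 0.15 N m. Let go, the screw eases a little, then holds.
- screw_exit (a point): On the screw's axis where it leaves the underside of the arm's hub, 42 mm above the jar's rim. The screw's flat foot, 25 mm wide, hangs just below at a height not measured: with the arm home, 0.7 to 3.8 rad of turning the knob bring it onto the lid's boss. Till then the knob drags 0.07 N m; then the torque climbs to 0.28 and the clutch clicks about 1.2, 2.0 and 2.8 rad after the foot meets it.
- culture_dish: Bystander: round culture dish, 60 mm across, 15 mm high; origin under its centre.
- oil_bottle: Bystander: brown bottle with black cap, 31 x 31 x 76 mm; origin under its centre.
- tweezers: Bystander: steel tweezers lying, 130 x 16 x 9 mm along its x; origin under its centre.
- marker_2: Bystander: marker pen lying, 137 x 12 x 13 mm along its x; origin under its centre.
- vial: Bystander: small amber vial with white cap, 23 mm across, 32 mm high; origin under its centre.
- scissors: Bystander: small steel scissors lying, 125 x 57 x 6 mm along its x; origin under its centre.

How it is judged:
On the way, in this order (a step that is already met when the one before it is completed fails the run):
1. the lid is home in the jar's mouth: within 3 mm of its seat and level (distance between lid_seat and jar_mouth below 0.003 m and angle between lid's own z axis and vertical below 0.03 rad), for 0.2 s.
2. the clamp arm is home in its catch (within 0.05 rad of its stop) over the seated lid (value of joint clamp_arm below 0.05 rad and distance between lid_seat and jar_mouth below 0.003 m), for 0.2 s.
3. the clutch has clicked twice, its index marks over 0.7 rad apart, and the screw's foot presses on the lid (horizontal distance between knob_mark and collar_mark above 0.0112 m and contact force between lid and jar_stand above 20 N), for 0.1 s.
At the end, for the whole second after the job is handed in: The lid sits home, level and still (within 3 mm and 0.03 rad), the clamp arm is within 0.05 rad of its stop, the clutch has clicked at least twice (index marks over 0.7 rad apart) and not more than three times (1.8 rad), and the screw still presses the lid with over 10 N (all of step 2 and all of step 3 and angle between lid's own z axis and vertical below 0.03 rad and linear speed of lid below 0.01 m/s); the robot touches nothing.
It fails at once if the clutch is ground on past three clicks, its index marks over 1.8 rad apart (horizontal distance between knob_mark and collar_mark above 0.02553 m).
It fails at once if the lid is forced on the jar with more than 45 N while the arm is not yet home (contact force between lid and jar_stand above 45 N and value of joint clamp_arm above 0.06 rad).
It fails at once if a bystander is moved more than 30 mm (distance of any of culture_dish, oil_bottle, tweezers, marker_2, vial, scissors from where it was at the start of the episode above 0.03 m).
It also fails if it takes over 72 s, if anything falls off the work surface, if the arm or the gripper's body presses on something with over 40 N, if the wrist force passes 120 N, or if a joint passes its speed limit or range.

## Robot

A 7-joint arm with a two-finger parallel gripper is mounted at the origin on a cart in front of the work surface, level with it; the furniture and walls round the work are solid. World frame = base frame: x ahead of the robot, y to its left, z up, the work surface at z = 0. Lengths are in m, angles in rad, forces in N, time in s.
With the tool pointing down it reaches from about 0.4 to 0.875 m from the base axis. Payload 4.4 kg.
Tool frame: the origin (TCP) lies on the centre line of the jaws, within the pads' length; the fingertips stand arm.nose_length ahead of it and the grasp point (between the pads) lies 8 mm behind it (arm.nose_length is the distance from the TCP to the fingertips, in m); z points along the fingers, y is the direction in which the jaws open and shut (so a half turn about z gives the same grasp; the last joint's range is limited). The gripper opens to 85 mm and grips with 20 to 120 N. Pads are 22 mm wide; open, the fingers measure 114 mm over their backs; the gripper's body (76 mm by 85 mm) begins 54 mm behind the grasp point. The pads swing forward as they close: fully open they stand 13 mm farther back than shut.
Start: joints at [-1.237, 0.628, 0.038, 1.517, -0.027, 0.996, -0.02], TCP at [0.253, 0.599, 0.242] pointing down, gripper open.
Joint ranges: [-3.06, 3.06], [-0.37, 2.12], [-1.25, 1.32], [0.18, 2.47], [-1.1, 4.24], [0.23, 1.98], [-2.94, 2.94]. Speed limits (rad/s): [2.57, 2.57, 3.14, 3.14, 3.14, 3.14, 3.14].

## Interface

Orientations are given as a rotation vector (axis times angle).
In Python, from workcell import arm, get_image, ticket gives the robot as it stands.
- The arm moves only by the shell command python3 -m pendant 'ROWS' [FORCE]. ROWS is JSON, a list of rows, each a list of 3 entries, a list of its own where there are three numbers: the finger opening in mm, from 0 to 85.4, then the shift along the tool's x, y, z in mm, then the turn about the tool's z in degrees. A call has 1 to 20 rows; each row is the pose to reach, as a shift and turn from the pose commanded when the call began, along the tool's axes at that moment; what a row does not reach only later rows make up. A row lasts 1/12 s, in which the tool goes at most 41.7 mm and 7.16 degrees, less where a joint would pass 70% of its speed; a pose out of reach is approached as far as the arm can. A call with a gripper value outside its range is refused whole. The fingers move at their own pace and stop on an object; FORCE is the grip in N (left out, the last holds). Time passes only in rows, so rows that repeat a pose let the fingers close. It gives the time, the measured TCP pose, the force and the opening at its end, in the units of the state.
- arm.sense(): the state, without advancing time (a new reading comes with each control period).
- get_image(name): name is "side" or "top" or "wrist"; returns a dict with "color" (384x512x3 uint8, red, green, blue), "mtx" (3x3 intrinsics, pixels), "rvec" (rotation vector, rad) and "tvec" (3), from world to camera coordinates, as OpenCV has them. Camera axes: x right, y down, z forward; pixel columns grow to the right and rows downward; lengths in m; the calibration is good to about 2 mm. A picture is of the moment at which its call begins. There is no depth.
- ticket.hand_in(): hands the job in, once; it reports no verdict.
The state is a dict: "clock": time; "q": joint angles; "joint_velocities": joint speeds; "joint_efforts": joint torques, N m; "position": TCP position; "tcp_rot": TCP orientation; "force": force on the tool from outside, world axes, zero at the start; "moment": the same for the moment, N m; "grip_width": finger opening in m.
Only numpy, scipy, OpenCV 4.12 (cv2) and the standard library are available. Lean on these libraries where they do the work, as an engineer would, in place of code of your own. Each camera call takes 0.05 s, during which the arm holds its last target. There are 200 camera calls.

## Working session

There is one attempt and no reset: what is moved stays moved. The work goes in short steps, Python scripts to look and compute and a shell command to move; the robot and the scene stay as the last step left them, time stands still between calls to the robot, and variables do not carry over. Pictures are saved under pics/ and viewed, about 8 in all and at most 12, crops included, and the job is handed in when it is done.

```bash
mkdir -p pics; ls; python3 - <<'E'
from workcell import arm,get_image
import cv2,numpy as np
s=arm.sense();print({k:np.round(v,3) for k,v in s.items()},arm.nose_length)
a=[]
for n in("side","top"):
    d=get_image(n);cv2.imwrite(f"pics/{n}0.png",d["color"][:,:,::-1]);np.savez(f"pics/{n}0.npz",**d)
    print(n,np.round(d["mtx"],1).tolist(),np.round(-cv2.Rodrigues(d["rvec"])[0].T@d["tvec"].ravel(),3))
E
```

```text
pics
{'clock': np.float64(0.0), 'q': array([-1.237,  0.629,  0.038,  1.518, -0.027,  0.996, -0.02 ]), 'joint_velocities': array([ 0.   , -0.   ,  0.   , -0.002,  0.001,  0.   , -0.001]), 'joint_efforts': array([-0.0000e+00, -5.6342e+01,  1.2270e+00, -1.9344e+01,  1.1000e-02,
        1.1000e-02,  0.0000e+00]), 'position': array([0.253, 0.598, 0.241]), 'tcp_rot': array([-6.240e-01, -3.079e+00,  3.000e-03]), 'force': array([-0.029, -0.331, -0.28 ]), 'moment': array([-0.04 , -0.02 ,  0.026]), 'grip_width': np.float64(0.085)} 0.011
side [[352.1, 0.0, 251.8], [0.0, 352.1, 191.3], [0.0, 0.0, 1.0]] [ 0.154 -0.131  0.761]
top [[371.9, 0.0, 252.7], [0.0, 371.9, 189.5], [0.0, 0.0, 1.0]] [0.413 0.356 1.101]
```

View pics/top0.png

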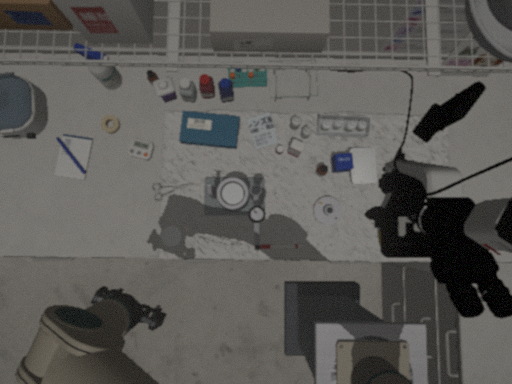

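View pics/side0.png

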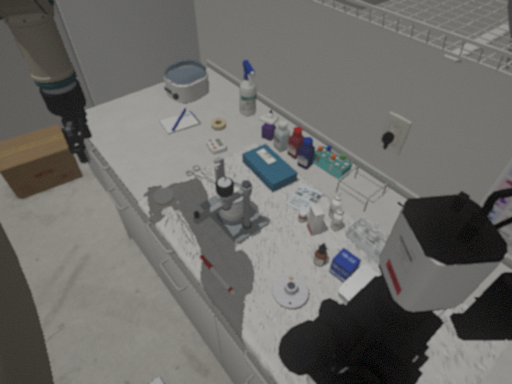

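```bash
cat > h.py <<'E'
import cv2,numpy as np
from workcell import arm,get_image
def load(n): return np.load(f"pics/{n}.npz")
def take(cam,n):
    d=get_image(cam);np.savez(f"pics/{n}.npz",**d);cv2.imwrite(f"pics/{n}.png",d["color"][:,:,::-1]);return d
def ray(d,u,v):
    R=cv2.Rodrigues(d["rvec"])[0];c=-R.T@d["tvec"].ravel()
    r=R.T@np.linalg.solve(d["mtx"],[u,v,1.]);return c,r/np.linalg.norm(r)
def onz(d,u,v,z):
    c,r=ray(d,u,v);return c+r*(z-c[2])/r[2]
def proj(d,p): return cv2.projectPoints(np.array(p,float).reshape(-1,1,3),d["rvec"],d["tvec"],d["mtx"],None)[0][:,0]
def tri(a,b):
    (c1,r1),(c2,r2)=a,b
    t=np.linalg.lstsq(np.c_[r1,-r2],c2-c1,rcond=None)[0];p,q=c1+r1*t[0],c2+r2*t[1]
    return (p+q)/2,np.linalg.norm(p-q)
def crop(n,x0,y0,w,h,k):
    return cv2.resize(load(n)["color"][y0:y0+h,x0:x0+w,::-1],None,fx=k,fy=k,interpolation=cv2.INTER_CUBIC)
E
python3 - <<'E'
from h import *
a=crop("top0",145,125,210,130,3.8);b=crop("side0",150,130,170,190,3.1)
cv2.imwrite("pics/c1.png",a);cv2.imwrite("pics/c2.png",b)
t=load("top0")
for u,v,z in((233,193,.1),(326,209,.038),(257,213,.2),(257,183,.15)):print(onz(t,u,v,z).round(3))
E
```

```text
[0.512 0.399 0.1  ]
[0.475 0.134 0.038]
[0.454 0.336 0.2  ]
[0.533 0.335 0.15 ]
```

View pics/c1.png

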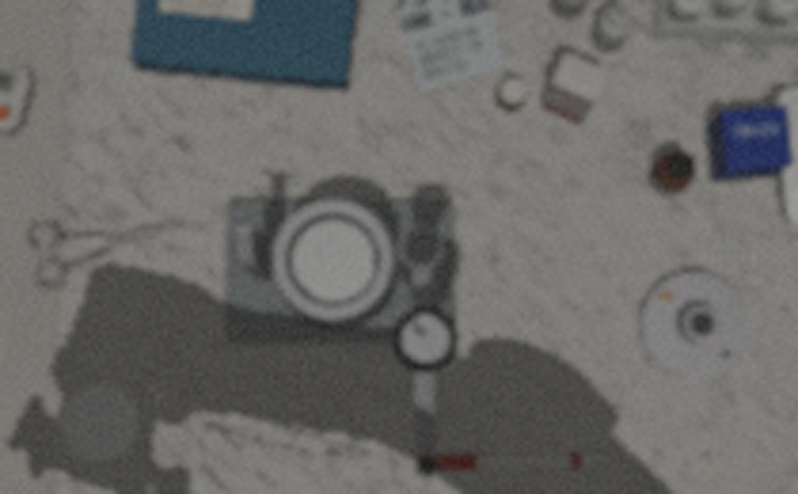

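View pics/c2.png

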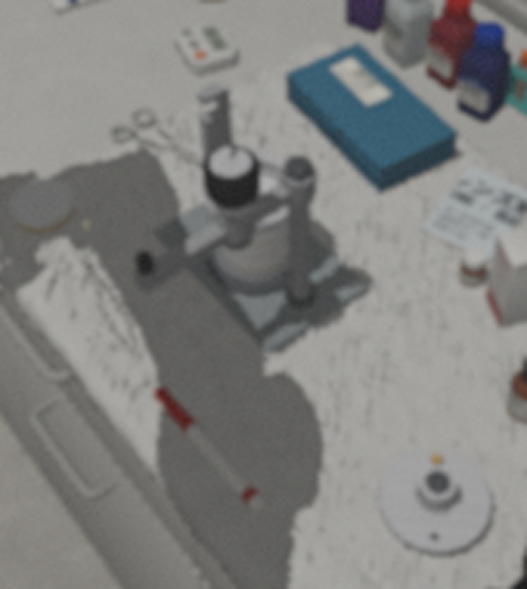

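Top crop: the jar rim is centred near (333,260), the knob near (425,338), the handle near (428,465) and the lid near (690,322). The arm points toward world −x, and stand y is about world y. The side crop agrees. The marker lies under the handle.

```bash
python3 - <<'E'
from h import *
from scipy.spatial.transform import Rotation as Ro
t=load("top0");sd=load("side0")
f=lambda x,y:(145+(x+.5)/3.8-.5,125+(y+.5)/3.8-.5)
g=lambda x,y:(150+(x+.5)/3.1-.5,130+(y+.5)/3.1-.5)
P={}
for n,(x,y),z in(("jar",(333,260),.1),("lid",(691,322),.016),("knobtop",(425,338),.216),("handle",(428,465),.176),("plateNW",(228,198),.012),("plateSW",(226,340),.012),("plateSE",(455,345),.012)):
    P[n]=onz(t,*f(x,y),z);print(n,P[n].round(4))
print("side lid",onz(sd,*g(437,500),.016).round(3),"bosstop",onz(sd,*g(438,482),.038).round(3))
for n,a,b in(("knob top",(425,338),(231,162)),("handle",(428,465),(144,256)),("lidboss",(702,322),(438,482))):
    p,e=tri(ray(t,*f(*a)),ray(sd,*g(*b)));print(n,p.round(4),e.round(4))
print("post side z.1765",onz(sd,*g(298,168),.1765).round(3))
s=arm.sense();R=Ro.from_rotvec(s["tcp_rot"]).as_matrix();print(R.round(3))
w=take("wrist","w0");Rw=cv2.Rodrigues(w["rvec"])[0]
c=-Rw.T@w["tvec"].ravel();print("cam in tool",(R.T@(c-s["position"])).round(4),(Rw@R).round(3).tolist(),w["mtx"].round(1).tolist())
E
```

```text
jar [0.5114 0.401  0.1   ]
lid [0.4752 0.1284 0.016 ]
knobtop [0.4517 0.3374 0.216 ]
handle [0.3712 0.3337 0.176 ]
plateNW [0.5674 0.4873 0.012 ]
plateSW [0.4572 0.486  0.012 ]
plateSE [0.4555 0.3099 0.012 ]
side lid [0.473 0.121 0.016] bosstop [0.474 0.124 0.038]
knob top [0.4522 0.3371 0.2157] 0.0011
handle [0.3717 0.3335 0.1753] 0.001
lidboss [0.4742 0.1244 0.0367] 0.0003
post side z.1765 [0.51  0.333 0.176]
[[-0.921  0.389 -0.001]
 [ 0.389  0.921 -0.002]
 [-0.    -0.002 -1.   ]]
cam in tool [ 0.0826 -0.0002 -0.1318] [[-0.0, 1.0, 0.0], [-0.948, -0.0, -0.318], [-0.318, -0.0, 0.948]] [[271.0, 0.0, 256.6], [0.0, 271.0, 186.5], [0.0, 0.0, 1.0]]
```

```bash
python3 -m pendant '[[85,[-316,-82,-8],67],[85,[-316,-82,-8],67],[85,[-316,-82,-8],67],[85,[-316,-82,-8],67],[85,[-316,-82,-8],67],[85,[-316,-82,-8],67],[85,[-316,-82,-8],67],[85,[-316,-82,-8],67],[85,[-316,-82,-8],67],[85,[-316,-82,-8],67],[85,[-316,-82,-8],67],[85,[-316,-82,-8],67],[85,[-316,-82,-8],67],[85,[-316,-82,-8],67]]'; python3 - <<'E'
from h import *
take("wrist","w1");s=arm.sense();print(s["q"].round(2),cv2.Rodrigues(s["tcp_rot"])[0].round(3))
E
```

```text
clock: 1.32
position: [0.5116, 0.4008, 0.2502]
tcp_rot: [-2.217, -2.225, 0.0]
force: [0.7, 0.4, 1.1]
grip_width: 0.0849
[-0.91  0.64  0.36  1.51 -0.25  1.03 -0.49] [[-0.003  1.    -0.   ]
 [ 1.     0.003  0.   ]
 [ 0.    -0.    -1.   ]]
```

View pics/w1.png

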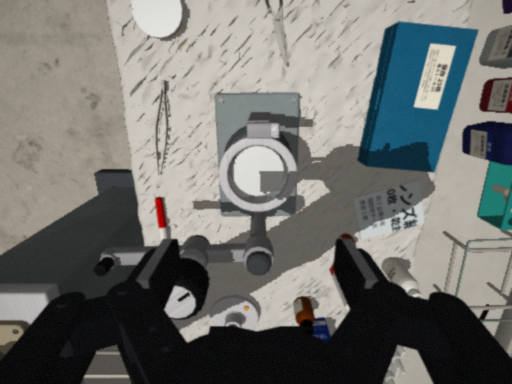

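Wrist view: the jar rim is centred near (258,173), the catch is at (263,130) above it, the post cap at (259,261), the handle pin at (103,266), and the knob at (186,300). The jaws are clear of everything.

```bash
cat >> h.py <<'E'
def circ(d,cnt,z):
    p=np.array([onz(d,*q,z)[:2] for q in cnt.reshape(-1,2)]);w=np.ones(len(p),bool)
    for _ in range(4):
        s=np.linalg.lstsq(np.c_[2*p[w],np.ones(w.sum())],(p[w]**2).sum(1),rcond=None)[0]
        r=np.sqrt(s[2]+s[0]**2+s[1]**2);e=abs(np.linalg.norm(p-s[:2],axis=1)-r);w=e<max(.0015,1.0*np.median(e))
    return s[:2],r,e[w].std(),w.mean()
def edges(d,c,z,r0,r1,sgn,n=120):
    "strongest radial brightness step between radii r0..r1 round world point c; sgn -1: bright inside"
    g=cv2.GaussianBlur(cv2.cvtColor(d["color"],cv2.COLOR_RGB2GRAY),(3,3),0).astype(np.float32);out=[]
    rr=np.linspace(r0,r1,60)
    for a in np.linspace(0,2*np.pi,n,endpoint=False):
        P=np.c_[c[0]+rr*np.cos(a),c[1]+rr*np.sin(a),0*rr+z];q=proj(d,P).astype(np.float32)
        I=cv2.remap(g,q[:,0].reshape(1,-1),q[:,1].reshape(1,-1),cv2.INTER_LINEAR)[0]
        D=sgn*np.gradient(I);i=D.argmax();
        if 0<i<59:out.append(q[i])
    return np.array(out)
E
python3 - <<'E'
from h import *
d=load("w1")
c=onz(d,258,173,.1)
for k in range(2):
    a=circ(d,edges(d,c,.1,.036,.050,-1),.1);b=circ(d,edges(d,c,.1,.026,.038,1),.1);print(a,b);c=a[0]
print("catch",onz(d,263,127,.1685).round(4),"cap",onz(d,259,262,.1765).round(4),"pin",onz(d,103,266,.176).round(4))
print(onz(d,244,312,.038).round(4))
E
```

```text
(array([0.51162104, 0.40104567]), np.float64(0.04236373366428794), np.float64(0.00025845097080530525), np.float64(0.8235294117647058)) (array([0.5115916 , 0.40145636]), np.float64(0.033405144143962555), np.float64(0.0002485513939112024), np.float64(0.9914529914529915))
(array([0.51157578, 0.40112594]), np.float64(0.04226122220229312), np.float64(0.0003124711768692658), np.float64(0.8416666666666667)) (array([0.51158844, 0.40147589]), np.float64(0.0333844948072475), np.float64(0.0002481161097036371), np.float64(0.9583333333333334))
catch [0.5154 0.4597 0.1685] cap [0.5129 0.3435 0.1765] pin [0.3742 0.3385 0.176 ]
[0.4914 0.1576 0.038 ]
```

```bash
python3 -m pendant '[[85,[-276,-37,0],0],[85,[-276,-37,0],0],[85,[-276,-37,0],0],[85,[-276,-37,0],0],[85,[-276,-37,0],0],[85,[-276,-37,0],0],[85,[-276,-37,60],0],[85,[-276,-37,60],0],[85,[-276,-37,60],0],[85,[-276,-37,60],0]]'; python3 - <<'E'
from h import *
d=take("wrist","w2")
c=[.4745,.1255]
for k in range(2):
    a=circ(d,edges(d,c,.016,.036,.048,-1),.016);b=circ(d,edges(d,a[0],.038,.009,.019,-1),.038);print(a,b);c=a[0]
print(proj(d,[*a[0],.016]),proj(d,[*b[0],.038]))
E
```

```text
clock: 2.2
position: [0.4753, 0.1241, 0.1902]
tcp_rot: [-2.22, -2.222, 0.002]
force: [0.5, 1.0, 0.5]
grip_width: 0.0852
(array([0.47238583, 0.12577351]), np.float64(0.04014126971998278), np.float64(0.0003399572462880041), np.float64(0.6952380952380952)) (array([0.47214983, 0.12488611]), np.float64(0.01341009797017012), np.float64(0.00025098837518182013), np.float64(0.8728813559322034))
(array([0.47241782, 0.12590928]), np.float64(0.040058498529933304), np.float64(0.0003012518614177079), np.float64(0.6666666666666666)) (array([0.47214286, 0.12489946]), np.float64(0.013408184207190027), np.float64(0.0002897436571995084), np.float64(0.8879310344827587))
[[255.21852151 168.19073795]] [[254.8354314  174.21771056]]
```

View pics/w2.png

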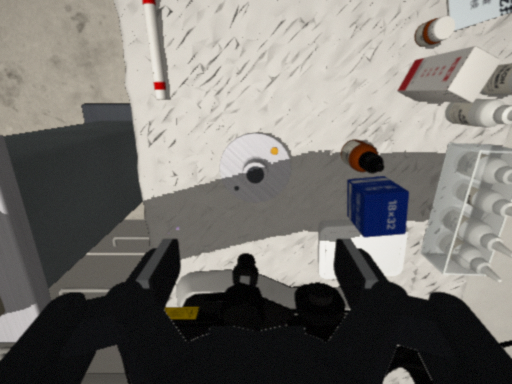

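Wrist view: the lid's boss is at (255,174), the disc is around (255,168) and it is lying level. The bottle at (365,158) and the blue box are beyond the right jaw, so I'll narrow the jaws before going down.

```bash
python3 -m pendant '[[50,[1,-3,30],0],[50,[1,-3,60],0],[50,[1,-3,90],0],[50,[1,-3,120],0],[50,[1,-3,120],0],[50,[1,-3,120],0]]' 60
```

```text
clock: 2.75
position: [0.4729, 0.1265, 0.0705]
tcp_rot: [-2.217, -2.225, 0.0]
force: [0.1, -1.1, 0.7]
grip_width: 0.05
```

```bash
python3 -m pendant '[[50,[-1.3,-0.7,20],0],[50,[-1.3,-0.7,32],0],[50,[-1.3,-0.7,38],0],[50,[-1.3,-0.7,38],0],[20,[-1.3,-0.7,38],0],[20,[-1.3,-0.7,38],0],[20,[-1.3,-0.7,38],0],[20,[-1.3,-0.7,38],0],[20,[-1.3,-0.7,38],0]]' 60
```

```text
clock: 3.5
position: [0.4731, 0.1244, 0.0341]
tcp_rot: [2.219, 2.223, 0.004]
force: [-1.1, 0.7, 8.0]
grip_width: 0.0257
```

```bash
python3 -m pendant '[[20,[0,0,-5],0],[20,[0,0,-30],0],[20,[0,0,-60],0],[20,[0,0,-60],0],[20,[0,0,-60],0]]'; python3 -c "
from h import *
take('wrist','w3')"
```

```text
clock: 3.92
position: [0.4729, 0.1243, 0.0938]
tcp_rot: [2.218, 2.222, 0.005]
force: [-0.5, 0.2, -5.5]
grip_width: 0.0255
```

View pics/w3.png

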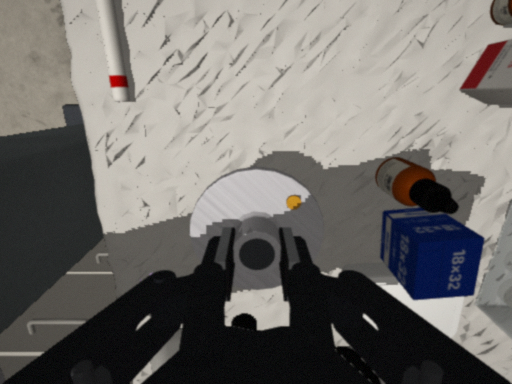

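Lid held by the boss, level by eye: disc spans columns 190–323, boss top circle at (257,252).

```bash
python3 - <<'E'
from h import *
d=load("w3");s=arm.sense()
zt=.0938-.0341+.038
print("boss",onz(d,257,252,zt).round(4),(np.array(onz(d,257,252,zt))-s["position"]).round(4))
c=onz(d,257,252,zt)[:2]
e=edges(d,c,zt-.022,.036,.048,-1)
e=e[e[:,1]<215];P=np.array([onz(d,*q,zt-.022)[:2] for q in e])
from scipy.optimize import least_squares
f=least_squares(lambda x:np.linalg.norm(P-x[:2],axis=1)-.042,c,loss="soft_l1",f_scale=.0005);print("disc",f.x.round(4),np.abs(f.fun).mean(),len(P))
for r in(.041,.0405):print(least_squares(lambda x:np.linalg.norm(P-x[:2],axis=1)-r,c,loss="soft_l1",f_scale=.0005).x)
E=circ(d,edges(d,c,zt,.005,.012,1),zt);print(E)
E
```

```text
boss [0.4721 0.1259 0.0977] [0.0003 0.0017 0.005 ]
disc [0.472  0.1241] 0.0003565699359488357 48
[0.47190603 0.12525665]
[0.47187648 0.12585539]
(array([0.47184041, 0.12453739]), np.float64(0.009754941562531542), np.float64(8.978755264871866e-05), np.float64(1.0))
```

```bash
python3 -m pendant '[[20,[0,0,-30],0],[20,[0,0,-65],0],[20,[0,0,-100],0],[20,[0,0,-140],0],[20,[0,0,-176],0],[20,[25,4,-176],0],[20,[55,8,-176],0],[20,[90,13,-176],0],[20,[125,18,-176],0],[20,[160,23,-176],0],[20,[195,28,-176],0],[20,[230,33,-176],0],[20,[258,37,-176],0],[20,[276,39.5,-176],0],[20,[276,39.5,-176],0],[20,[276,39.5,-150],0],[20,[276,39.5,-120],0],[20,[276,39.5,-100],0],[20,[276,39.5,-100],0],[20,[276,39.5,-100],0]]'; python3 -c "
from h import *
print(arm.sense()['position'])"
```

```text
clock: 5.63
position: [0.5095, 0.3986, 0.1898]
tcp_rot: [-2.22, -2.222, 0.009]
force: [0.2, -0.2, -4.7]
grip_width: 0.0254
[0.50953144 0.39855149 0.18980936]
```

```bash
python3 -m pendant '[[20,[2,2,0],0],[20,[2,2,20],0],[20,[2,2,40],0],[20,[2,2,48],0],[20,[2,2,48],0],[20,[2,2,48],0]]'; python3 -c "
from h import *
s=arm.sense();print(s['position'],cv2.Rodrigues(s['tcp_rot'])[0].round(4).tolist());take('wrist','w4')"
```

```text
clock: 6.13
position: [0.5136, 0.4023, 0.1453]
tcp_rot: [2.22, 2.223, 0.002]
force: [-0.6, 0.5, -4.6]
grip_width: 0.0255
[0.51359246 0.40225779 0.14529248] [[-0.0016, 1.0, 0.001], [1.0, 0.0016, 0.0008], [0.0008, 0.001, -1.0]]
```

```bash
python3 -m pendant '[[20,[-0.5,-0.5,2],0],[20,[-1,-1,4],0],[20,[-1,-1,4],0],[20,[-1,-1,4],0],[20,[-1,-1,4],0],[20,[-1,-1,4],0]]'; python3 -c "
from h import *
s=arm.sense();print(s['position'],s['force'])"
```

```text
clock: 6.68
position: [0.512, 0.401, 0.1405]
tcp_rot: [2.22, 2.223, 0.0]
force: [0.3, -0.9, -4.6]
grip_width: 0.0255
[0.51201046 0.40099276 0.14045507] [ 0.33139233 -0.94812359 -4.56375043]
```

```bash
python3 -m pendant '[[20,[-0.4,-0.6,2],0],[20,[-0.4,-0.6,4],0],[20,[-0.4,-0.6,6],0],[20,[-0.4,-0.6,8],0],[20,[-0.4,-0.6,9],0],[20,[-0.4,-0.6,9],0],[20,[-0.4,-0.6,9],0]]'; python3 -c "
from h import *
s=arm.sense();print(s['position'],s['force'])"
```

```text
clock: 7.27
position: [0.5114, 0.4005, 0.1312]
tcp_rot: [-2.22, -2.223, 0.0]
force: [0.4, 1.0, -5.3]
grip_width: 0.0259
[0.51135598 0.40047948 0.13119443] [ 0.43749352  1.03970112 -5.32744109]
```

Below the rim plane with no contact force: the spigot is entering. I'll continue.

```bash
python3 -m pendant '[[20,[0,0,1.5],0],[20,[0,0,3],0],[20,[0,0,4],0],[20,[0,0,5],0],[20,[0,0,5],0]]'; python3 -c "
from h import *
s=arm.sense();print(s['position'],s['force'])"
```

```text
clock: 7.68
position: [0.5113, 0.4005, 0.1263]
tcp_rot: [-2.219, -2.223, 0.0]
force: [0.0, -0.1, -5.1]
grip_width: 0.0258
[0.51129536 0.40054147 0.12628391] [ 0.03255736 -0.07878447 -5.14947887]
```

```bash
python3 -m pendant '[[20,[0,0,0.7],0],[20,[0,0,1.4],0],[20,[0,0,2],0],[20,[0,0,2],0]]'
```

```text
clock: 8.02
position: [0.5113, 0.4006, 0.1261]
tcp_rot: [-2.219, -2.223, -0.001]
force: [-3.7, -2.7, 7.7]
grip_width: 0.0259
```

```bash
python3 -m pendant '[[50,[0,0,0],0],[50,[0,0,0],0],[50,[0,0,0],0],[50,[0,0,-10],0],[50,[0,0,-40],0],[50,[0,0,-80],0],[50,[0,0,-120],0],[50,[0,0,-140],0],[50,[0,0,-140],0]]'; python3 - <<'E'
from h import *
d=take("wrist","w5");s=arm.sense();print(s["position"])
c=[.5116,.4013]
print(circ(d,edges(d,c,.116-.008,.036,.050,-1),.108),circ(d,edges(d,c,.130,.006,.0125,1),.130),circ(d,edges(d,c,.130,.009,.019,-1),.130))
E
```

```text
clock: 8.77
position: [0.5145, 0.4021, 0.2712]
tcp_rot: [2.219, 2.222, 0.018]
force: [0.4, -0.1, -0.1]
grip_width: 0.0498
[0.51307916 0.40142503 0.26819472]
(array([0.51040538, 0.40104948]), np.float64(0.04148039838128441), np.float64(0.000256397804961216), np.float64(0.825)) (array([0.51035985, 0.40083059]), np.float64(0.009493547248525613), np.float64(0.0001987429316053693), np.float64(1.0)) (array([0.51055852, 0.40096392]), np.float64(0.013446507354633572), np.float64(0.00022253874779789507), np.float64(0.7672413793103449))
```

View pics/w5.png

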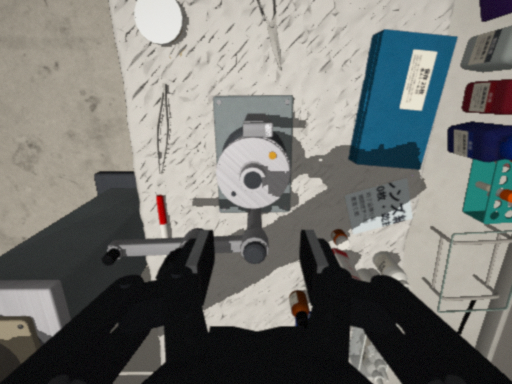

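The lid is seated concentric in the mouth: boss and disc agree within 1 mm, and the disc is centred at pixel (253,173). Next is the handle.

```bash
python3 -m pendant '[[50,[-65,-140,10],-90],[50,[-65,-140,10],-90],[50,[-65,-140,10],-90],[50,[-65,-140,10],-90],[50,[-65,-140,10],-90],[50,[-65,-140,10],-90],[50,[-65,-140,10],-90],[50,[-65,-140,10],-90],[50,[-65,-140,10],-90],[50,[-65,-140,10],-90],[50,[-65,-140,10],-90],[50,[-65,-140,10],-90],[50,[-65,-140,10],-90],[50,[-65,-140,10],-90],[50,[-65,-140,10],-90],[50,[-65,-140,10],-90]]'; python3 - <<'E'
from h import *
d=take("wrist","w6");s=arm.sense();print(s["position"],s["q"].round(2),cv2.Rodrigues(s["tcp_rot"])[0].round(3).tolist(),arm.nose_length)
print(onz(load("w5"),110,255,.176))
q=proj(d,[.373,.336,.176])[0];print("pin exp",q)
g=cv2.cvtColor(d["color"],cv2.COLOR_RGB2GRAY)
x,y=q.astype(int);x0,y0=max(x-40,0),max(y-40,0)
m=(g[y0:y+40,x0:x+40]<50).astype(np.uint8)
n,l,st,ce=cv2.connectedComponentsWithStats(m)
for i in range(1,n):
    if st[i,4]>20:print(st[i],(ce[i]+[x0,y0]).round(1),onz(d,*(ce[i]+[x0,y0]),.17).round(4))
E
```

```text
clock: 10.15
position: [0.3712, 0.335, 0.2539]
tcp_rot: [-0.001, -3.141, 0.001]
force: [-0.3, 1.2, 0.2]
grip_width: 0.0502
[0.37127436 0.33512751 0.25398869] [-0.77  0.4  -0.03  1.91  0.02  0.83  0.76] [[-1.0, 0.0, -0.001], [0.0, 1.0, -0.001], [0.001, -0.001, -1.0]] 0.011
[0.37411675 0.33978198 0.176     ]
pin exp [257.71750368 202.58976491]
[ 32  27  13  16 181] [254.9 196.7] [0.37   0.3336 0.17  ]
[ 53  59  21  21 178] [280.4 230.2] [0.4017 0.3561 0.17  ]
```

View pics/w6.png

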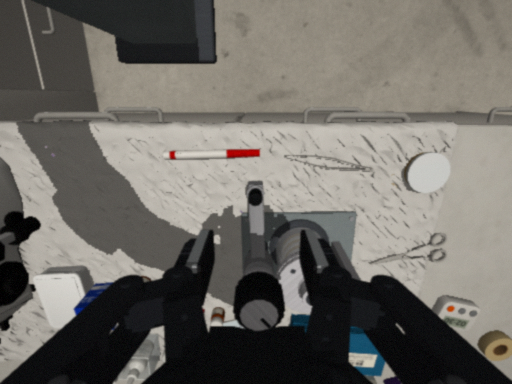

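Pin is at (255,197), midway between the jaws. The knob is behind it at (262,300) and the marker is clear. I'll go down and grip the pin.

```bash
python3 -m pendant '[[50,[0,-1,30],0],[50,[0,-1,55],0],[50,[0,-1,66],0],[50,[0,-1,72],0],[50,[0,-1,72],0],[0,[0,-1,72],0],[0,[0,-1,72],0],[0,[0,-1,72],0],[0,[0,-1,72],0],[0,[0,-1,72],0],[0,[0,-1,72],0]]' 30; python3 -c "
from h import *
s=arm.sense();print(s['position'],s['force'])"
```

```text
clock: 11.12
position: [0.3719, 0.3347, 0.1832]
tcp_rot: [-0.002, 3.14, 0.002]
force: [-0.3, -1.3, 5.5]
grip_width: 0.0092
[0.37192406 0.33468254 0.18321757] [-0.26797485 -1.27886674  5.5403252 ]
```

```bash
python3 - <<'E'
import numpy as np
f0=91.8
for k in range(1,20):
    f=np.radians(f0-4.6*k);print(k,np.round([-140.7*(np.sin(np.radians(f0))-np.sin(f)),140.7*(np.cos(f)-np.cos(np.radians(f0)))],0),4.6*k)
E
```

```text
1 [-0. 11.] 4.6
2 [-1. 23.] 9.2
3 [-3. 34.] 13.799999999999999
4 [-6. 45.] 18.4
5 [-9. 55.] 23.0
6 [-14.  66.] 27.599999999999998
7 [-19.  76.] 32.199999999999996
8 [-25.  85.] 36.8
9 [-32.  94.] 41.4
10 [-40. 103.] 46.0
11 [-48. 110.] 50.599999999999994
12 [-57. 117.] 55.199999999999996
13 [-66. 124.] 59.8
14 [-76. 129.] 64.39999999999999
15 [-86. 134.] 69.0
16 [-97. 138.] 73.6
17 [-108.  141.] 78.19999999999999
18 [-119.  143.] 82.8
19 [-130.  145.] 87.39999999999999
```

```bash
python3 -m pendant '[[0,[0,0,-2],0],[0,[0,11,-2],4.6],[0,[-1,23,-2],9.2],[0,[-3,34,-2],13.8],[0,[-6,45,-2],18.4],[0,[-9,55,-2],23],[0,[-14,66,-2],27.6],[0,[-19,76,-2],32.2],[0,[-25,85,-2],36.8],[0,[-32,94,-2],41.4],[0,[-40,103,-2],46],[0,[-48,110,-2],50.6],[0,[-57,117,-2],55.2],[0,[-66,124,-2],59.8],[0,[-76,129,-2],64.4],[0,[-86,134,-2],69],[0,[-97,138,-2],73.6],[0,[-108,141,-2],78.2],[0,[-108,141,-2],78.2],[0,[-108,141,-2],78.2]]'; python3 -c "
from h import *
s=arm.sense();print(s['position'],s['force'],s['grip_width'],cv2.Rodrigues(s['tcp_rot'])[0].round(3).tolist())"
```

```text
clock: 12.78
position: [0.4792, 0.476, 0.1836]
tcp_rot: [1.976, 2.442, 0.001]
force: [1.4, 1.9, -4.7]
grip_width: 0.0085
[0.47924084 0.47598167 0.18358551] [ 1.42285755  1.88704234 -4.68780832] 0.008499297677041384 [[-0.208, 0.978, 0.0], [0.978, 0.208, 0.0], [0.0, 0.0, -1.0]]
```

```bash
python3 -m pendant '[[0,[0,9,0],3],[0,[-1,18,0],7],[0,[-2,26,0],10],[0,[-3,31,0],13],[0,[-4,34,0],13.7],[0,[-4,36,0],13.7],[0,[-4,36,0],13.7],[0,[-4,36,0],13.7]]'; python3 -c "
from h import *
s=arm.sense();print(s['position'],s['force'],s['grip_width'])"
```

```text
clock: 13.45
position: [0.5118, 0.4801, 0.1836]
tcp_rot: [-2.248, -2.188, 0.006]
force: [-4.8, 3.5, -2.8]
grip_width: 0.0084
[0.51184851 0.48012406 0.18356708] [-4.76803832  3.52118256 -2.8256523 ] 0.008381522210765584
```

```bash
python3 -m pendant '[[0,[0,2,0],0],[0,[0,4,0],0],[0,[0,4,0],0],[0,[0,4,0],0]]'; python3 -c "
from h import *
s=arm.sense();print(s['position'],s['force'],s['grip_width'])"
```

```text
clock: 13.78
position: [0.5121, 0.4801, 0.1834]
tcp_rot: [-2.244, -2.186, 0.015]
force: [-10.8, 1.5, 2.2]
grip_width: 0.0088
[0.51212356 0.48013114 0.18341566] [-10.80000266   1.46735914   2.1791165 ] 0.008750210933828292
```

```bash
python3 -m pendant '[[0,[0,-5,0],0],[30,[0,-5,0],0],[40,[0,-5,0],0],[50,[0,-5,0],0],[50,[0,-5,-20],0],[50,[0,-5,-50],0],[80,[0,-5,-90],0],[80,[0,-5,-116],0],[80,[-40,-5,-116],0],[80,[-79,-5,-116],0],[80,[-79,-4,-116],0],[80,[-79,-4,-116],0],[80,[-79,-4,-116],0]]'; python3 - <<'E'
from h import *
d=take("wrist","w7");take("side","side7");s=arm.sense();print(s["position"],s["q"].round(2),cv2.Rodrigues(s["tcp_rot"])[0].round(3).tolist())
a=crop("w7",140,90,230,250,2.4);b=crop("side7",180,130,100,110,4.5);h=max(a.shape[0],b.shape[0]);o=np.zeros((h,a.shape[1]+b.shape[1],3),np.uint8)
o[:a.shape[0],:a.shape[1]]=a;o[:b.shape[0],a.shape[1]:]=b;o=cv2.resize(o,(780,int(h*780/o.shape[1])));print(o.shape,a.shape,b.shape);cv2.imwrite("pics/c7.png",o)
E
```

```text
clock: 14.87
position: [0.5135, 0.3998, 0.301]
tcp_rot: [-2.257, -2.185, -0.002]
force: [-0.2, 1.6, 0.4]
grip_width: 0.0803
[0.51274843 0.40125443 0.30024327] [-0.98  0.62  0.48  1.45 -0.3   1.15 -0.48] [[0.03, 1.0, 0.0], [1.0, -0.03, 0.001], [0.001, 0.0, -1.0]]
(467, 780, 3) (600, 552, 3) (495, 450, 3)
```

View pics/c7.png

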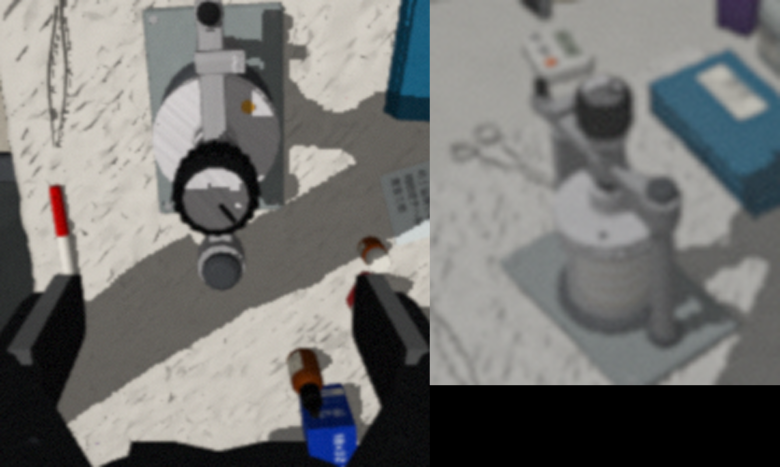

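The arm is home in the catch and the lid is under it. The knob's top is centred at crop (216,190) in the wrist view and (605,92) in the side view.

```bash
python3 - <<'E'
from h import *
d=load("w7");s=load("side7")
u=(255.6,191.7)
for z in(.206,.212,.218):
    c=onz(d,*u,z)[:2];print(z,circ(d,edges(d,c,z,.014,.026,1),z))
p,e=tri(ray(d,*u),ray(s,229.9,156.3));print(p,e)
E
```

```text
0.206 (array([0.51131265, 0.40057084]), np.float64(0.02218317513519241), np.float64(0.0004234423891092357), np.float64(0.7916666666666666))
0.212 (array([0.51143877, 0.40251442]), np.float64(0.021498720121898286), np.float64(0.0004296467435722103), np.float64(0.8067226890756303))
0.218 (array([0.51150754, 0.40474654]), np.float64(0.02096797665464318), np.float64(0.00038831542556255424), np.float64(0.775))
[0.51367172 0.40222278 0.21262938] 0.004128858546616537
```

```bash
python3 -m pendant '[[60,[0,-1,0],-165],[60,[0,-1,0],-165],[60,[0,-1,0],-165],[60,[0,-1,0],-165],[60,[0,-1,0],-165],[60,[0,-1,0],-165],[60,[0,-1,0],-165],[60,[0,-1,0],-165],[60,[0,-1,0],-165],[60,[0,-1,0],-165],[60,[0,-1,0],-165],[60,[0,-1,0],-165],[60,[0,-1,0],-165],[60,[0,-1,0],-165],[60,[0,-1,0],-165],[60,[0,-1,0],-165],[60,[0,-1,0],-165],[60,[0,-1,0],-165],[60,[0,-1,0],-165],[60,[0,-1,0],-165]]';python3 -m pendant '[[60,[0,0,0],-22],[60,[0,0,0],-22],[60,[0,0,0],-22],[60,[0,0,0],-22],[60,[0,0,0],-22],[60,[0,0,0],-22]]'; python3 -c "
from h import *
s=arm.sense();print(s['position'],s['q'].round(2),s['moment'],cv2.Rodrigues(s['tcp_rot'])[0].round(3).tolist())"
```

```text
clock: 16.63
position: [0.5117, 0.4012, 0.2999]
tcp_rot: [1.374, -2.825, -0.001]
force: [-0.1, 0.2, 0.2]
grip_width: 0.0602
clock: 17.13
position: [0.5118, 0.4005, 0.3]
tcp_rot: [1.875, -2.521, -0.0]
force: [-0.6, -1.0, 0.1]
grip_width: 0.0601
[0.51177321 0.40051552 0.30001107] [-0.54  0.59 -0.28  1.44  0.17  1.14  2.  ] [-0.03762666  0.03203495  0.00393931] [[-0.288, -0.958, -0.0], [-0.958, 0.288, 0.0], [-0.0, 0.0, -1.0]]
```

```bash
python3 -m pendant '[[60,[-0.8,0,20],-7],[60,[-0.8,0,40],-14],[60,[-0.8,0,60],-21],[60,[-0.8,0,75],-28],[60,[-0.8,0,86],-30],[60,[-0.8,0,93],-30],[60,[-0.8,0,93],-30],[30,[-0.8,0,93],-30],[30,[-0.8,0,93],-30],[30,[-0.8,0,93],-30],[30,[-0.8,0,93],-30],[30,[-0.8,0,93],-30]]' 50; python3 -c "
from h import *
s=arm.sense();print(s['position'],s['q'].round(2),s['force'],s['moment'],s['grip_width']);take('side','side8')
b=crop('side8',160,100,140,140,4);cv2.imwrite('pics/c8.png',b)"
```

```text
clock: 18.13
position: [0.5123, 0.4014, 0.2085]
tcp_rot: [-2.464, 1.946, -0.0]
force: [-0.6, -0.2, 4.4]
grip_width: 0.0394
[0.51232456 0.40141134 0.20847075] [-0.48  0.69 -0.4   1.54  0.3   0.97  2.41] [-0.58842235 -0.19704344  4.3861664 ] [-0.0683565   0.22819943 -0.05258019] 0.03944424674726949
```

View pics/c8.png

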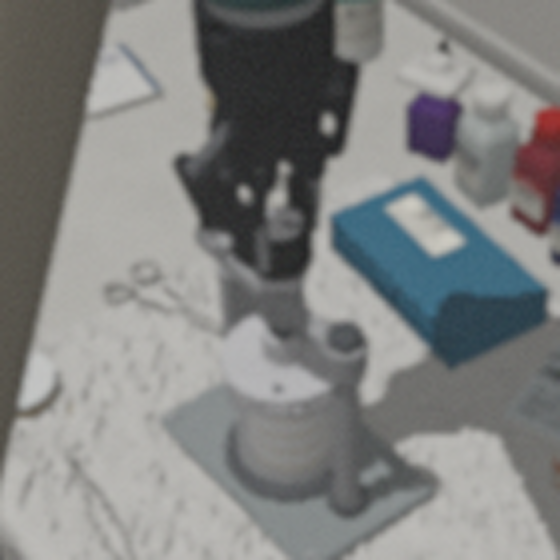

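The side view shows the jaws gripping the knob from both sides, clear of the catch and post. I'll now turn in small typed steps and read the torque after each.

```bash
cat > m.py <<'E'
from workcell import arm;import numpy as np,cv2
s=arm.sense();R=cv2.Rodrigues(s["tcp_rot"])[0]
print(round(float(s["clock"]),2),"yaw",round(float(np.degrees(np.arctan2(R[1,0],R[0,0]))),1),"Mz",round(float(s["moment"][2]),3),"F",np.round(s["force"],1),"z",round(float(s["position"][2]),4))
E
python3 m.py
python3 -m pendant '[[30,[0,0,0.1],3],[30,[0,0,0.3],9]]' >/dev/null; python3 m.py
python3 -m pendant '[[30,[0,0,0.2],6]]' >/dev/null; python3 m.py
python3 -m pendant '[[30,[0,0,0.2],6]]' >/dev/null; python3 m.py
python3 -m pendant '[[30,[0,0,0.2],6]]' >/dev/null; python3 m.py
python3 -m pendant '[[30,[0,0,0.2],6]]' >/dev/null; python3 m.py
python3 -m pendant '[[30,[0,0,0.2],6]]' >/dev/null; python3 m.py
```

```text
18.18 yaw -76.6 Mz -0.013 F [-0.6 -1.1  4.4] z 0.2084
18.35 yaw -85.7 Mz 0.087 F [-1.6 -0.6  4.3] z 0.2081
18.43 yaw -91.9 Mz 0.025 F [-1.7 -0.4  4.7] z 0.2079
18.52 yaw -97.9 Mz 0.065 F [-0.7  1.   5.4] z 0.2077
18.6 yaw -103.9 Mz 0.034 F [-0.9 -0.9  5.4] z 0.2075
18.68 yaw -109.9 Mz 0.066 F [-0.4 -0.5  5.3] z 0.2073
18.77 yaw -115.9 Mz 0.055 F [-0.5 -0.7  4.1] z 0.2071
```

```bash
python3 -m pendant '[[30,[0,0,0.2],6]]' >/dev/null; python3 m.py
python3 -m pendant '[[30,[0,0,0.2],6]]' >/dev/null; python3 m.py
python3 -m pendant '[[30,[0,0,0.2],6]]' >/dev/null; python3 m.py
python3 -m pendant '[[30,[0,0,0.2],6]]' >/dev/null; python3 m.py
python3 -m pendant '[[30,[0,0,0.2],6]]' >/dev/null; python3 m.py
python3 -m pendant '[[30,[0,0,0.2],6]]' >/dev/null; python3 m.py
python3 -m pendant '[[30,[0,0,0.2],6]]' >/dev/null; python3 m.py
python3 -m pendant '[[30,[0,0,0.2],6]]' >/dev/null; python3 m.py
```

```text
18.85 yaw -121.9 Mz 0.083 F [-0.1 -0.8  4.5] z 0.2069
18.93 yaw -127.9 Mz 0.062 F [ 0.2 -0.8  4.1] z 0.2067
19.02 yaw -133.9 Mz 0.051 F [-0.3 -1.1  3.8] z 0.2065
19.1 yaw -139.9 Mz 0.065 F [-1.4 -1.   5. ] z 0.2064
19.18 yaw -145.9 Mz 0.02 F [-0.6 -0.9  5.5] z 0.2061
19.27 yaw -151.9 Mz -0.001 F [-0.7 -1.2  4.7] z 0.2059
19.35 yaw -157.9 Mz 0.088 F [ 0.3 -0.1  4.7] z 0.2057
19.43 yaw -163.9 Mz 0.059 F [-1.  -1.7  4.5] z 0.2055
```

```bash
python3 -m pendant '[[30,[0,0,0.2],6]]' >/dev/null; python3 m.py
python3 -m pendant '[[30,[0,0,0.2],6]]' >/dev/null; python3 m.py
python3 -m pendant '[[30,[0,0,0.2],6]]' >/dev/null; python3 m.py
python3 -m pendant '[[30,[0,0,0.2],6]]' >/dev/null; python3 m.py
python3 -m pendant '[[30,[0,0,0.2],6]]' >/dev/null; python3 m.py
python3 -m pendant '[[30,[0,0,0.2],6]]' >/dev/null; python3 m.py
python3 -m pendant '[[30,[0,0,0.2],6]]' >/dev/null; python3 m.py
python3 -m pendant '[[30,[0,0,0.2],6]]' >/dev/null; python3 m.py
python3 -c "
from h import *
print(arm.sense()['q'].round(2))"
```

```text
19.52 yaw -169.9 Mz 0.066 F [-0.3 -1.6  5.1] z 0.2053
19.6 yaw -175.9 Mz 0.077 F [ 0.1 -1.5  5. ] z 0.2051
19.68 yaw 178.1 Mz 0.042 F [ 0.1 -1.6  5.3] z 0.2049
19.77 yaw 172.1 Mz 0.107 F [-0.6 -1.2  5. ] z 0.2047
19.85 yaw 166.1 Mz 0.052 F [-0.4 -1.   4.2] z 0.2045
19.93 yaw 160.1 Mz 0.111 F [-1.  -1.2  5.6] z 0.2043
20.02 yaw 154.1 Mz 0.101 F [-0.8 -1.3  5.5] z 0.2041
20.1 yaw 148.1 Mz 0.03 F [-0.1 -1.4  5.5] z 0.2039
[-0.86  0.68  0.26  1.56 -0.2   0.92  0.48]
```

```bash
python3 -m pendant '[[30,[0,0,0.2],6]]' >/dev/null; python3 m.py
python3 -m pendant '[[30,[0,0,0.2],6]]' >/dev/null; python3 m.py
python3 -m pendant '[[30,[0,0,0.2],6]]' >/dev/null; python3 m.py
python3 -m pendant '[[30,[0,0,0.2],6]]' >/dev/null; python3 m.py
python3 -m pendant '[[30,[0,0,0.2],6]]' >/dev/null; python3 m.py
python3 -m pendant '[[30,[0,0,0.2],6]]' >/dev/null; python3 m.py
python3 -m pendant '[[30,[0,0,0.2],6]]' >/dev/null; python3 m.py
python3 -m pendant '[[30,[0,0,0.2],6]]' >/dev/null; python3 m.py
```

```text
20.18 yaw 142.1 Mz 0.12 F [-0.7 -2.1  6. ] z 0.2037
20.27 yaw 136.1 Mz -0.002 F [-0.8 -1.5  4.9] z 0.2035
20.35 yaw 130.1 Mz 0.024 F [-0.6 -2.   6.4] z 0.2033
20.43 yaw 124.1 Mz 0.102 F [-0.8 -2.1  6.4] z 0.2031
20.52 yaw 118.1 Mz 0.038 F [-1.7 -1.   6.7] z 0.203
20.6 yaw 112.1 Mz 0.119 F [-1.2 -2.5  7.8] z 0.2028
20.68 yaw 106.2 Mz 0.114 F [-0.2 -2.2  7.4] z 0.2027
20.77 yaw 100.2 Mz 0.193 F [-2.1 -1.9  8.9] z 0.2027
```

```bash
python3 -m pendant '[[30,[0,0,0],4]]' >/dev/null; python3 m.py
python3 -m pendant '[[30,[0,0,0],4]]' >/dev/null; python3 m.py
python3 -m pendant '[[30,[0,0,0],4]]' >/dev/null; python3 m.py
python3 -m pendant '[[30,[0,0,0],4]]' >/dev/null; python3 m.py
python3 -m pendant '[[30,[0,0,0],4]]' >/dev/null; python3 m.py
python3 -m pendant '[[30,[0,0,0],4]]' >/dev/null; python3 m.py
python3 -m pendant '[[30,[0,0,0],4]]' >/dev/null; python3 m.py
python3 -m pendant '[[30,[0,0,0],4]]' >/dev/null; python3 m.py
```

```text
20.85 yaw 96.2 Mz 0.187 F [-1.5 -2.   7.2] z 0.2026
20.93 yaw 92.3 Mz 0.189 F [-2.8 -2.2  7.3] z 0.2026
21.02 yaw 88.3 Mz 0.176 F [-2.3 -0.9  7.3] z 0.2026
21.1 yaw 84.3 Mz 0.233 F [-1.9 -1.5  6.9] z 0.2025
21.18 yaw 80.3 Mz 0.216 F [-1.5 -1.9  6.3] z 0.2025
21.27 yaw 76.3 Mz 0.187 F [-2.2 -2.   7.9] z 0.2025
21.35 yaw 72.3 Mz 0.253 F [-1.6 -2.2  6.4] z 0.2024
21.43 yaw 68.3 Mz 0.17 F [-1.  -1.2  6.9] z 0.2024
```

```bash
python3 -m pendant '[[30,[0,0,0],3]]' >/dev/null; python3 m.py
python3 -m pendant '[[30,[0,0,0],3]]' >/dev/null; python3 m.py
python3 -m pendant '[[30,[0,0,0],3]]' >/dev/null; python3 m.py
python3 -m pendant '[[30,[0,0,0],3]]' >/dev/null; python3 m.py
python3 -m pendant '[[30,[0,0,0],3]]' >/dev/null; python3 m.py
python3 -m pendant '[[30,[0,0,0],3]]' >/dev/null; python3 m.py
python3 -m pendant '[[30,[0,0,0],3]]' >/dev/null; python3 m.py
python3 -m pendant '[[30,[0,0,0],3]]' >/dev/null; python3 m.py
python3 -m pendant '[[30,[0,0,0],3]]' >/dev/null; python3 m.py
```

```text
21.52 yaw 65.3 Mz 0.228 F [-1.4 -2.1  6.5] z 0.2023
21.6 yaw 62.3 Mz 0.199 F [-1.5 -1.4  6.4] z 0.2023
21.68 yaw 59.3 Mz 0.232 F [-1.5 -1.8  6.4] z 0.2023
21.77 yaw 56.3 Mz 0.159 F [-1.9 -1.5  6.6] z 0.2023
21.85 yaw 53.3 Mz 0.254 F [-1.2 -1.7  6.3] z 0.2023
21.93 yaw 50.3 Mz 0.205 F [-0.7 -0.2  6. ] z 0.2023
22.02 yaw 47.3 Mz 0.258 F [-1.1 -1.2  6.1] z 0.2023
22.1 yaw 44.3 Mz 0.262 F [-1.  -1.7  5.8] z 0.2022
22.18 yaw 41.3 Mz 0.219 F [-1.9 -2.8  6.1] z 0.2022
```

```bash
python3 -m pendant '[[30,[0,0,0],3]]' >/dev/null; python3 m.py
python3 -m pendant '[[30,[0,0,0],3]]' >/dev/null; python3 m.py
python3 -m pendant '[[30,[0,0,0],3]]' >/dev/null; python3 m.py
python3 -m pendant '[[30,[0,0,0],3]]' >/dev/null; python3 m.py
python3 -m pendant '[[30,[0,0,0],3]]' >/dev/null; python3 m.py
python3 -m pendant '[[30,[0,0,0],3]]' >/dev/null; python3 m.py
```

```text
22.27 yaw 38.3 Mz 0.124 F [-0.9 -1.2  5.4] z 0.2022
22.35 yaw 35.3 Mz 0.323 F [-1.7 -1.7  4.5] z 0.2021
22.43 yaw 32.3 Mz 0.278 F [-1.2 -1.   6.1] z 0.2021
22.52 yaw 29.3 Mz 0.221 F [-0.9 -1.4  5.2] z 0.2021
22.6 yaw 26.3 Mz 0.118 F [-2.5 -1.4  4.7] z 0.2021
22.68 yaw 23.3 Mz 0.219 F [-1.4 -1.4  4.7] z 0.2021
```

```bash
python3 -m pendant '[[30,[0,0,0],2]]' >/dev/null; python3 m.py
python3 -m pendant '[[30,[0,0,0],2]]' >/dev/null; python3 m.py
python3 -m pendant '[[30,[0,0,0],2]]' >/dev/null; python3 m.py
python3 -m pendant '[[30,[0,0,0],2]]' >/dev/null; python3 m.py
python3 -m pendant '[[30,[0,0,0],2]]' >/dev/null; python3 m.py
python3 -m pendant '[[30,[0,0,0],2]]' >/dev/null; python3 m.py
```

```text
22.77 yaw 21.3 Mz 0.339 F [-1.3 -2.3  5.8] z 0.202
22.85 yaw 19.4 Mz 0.343 F [-0.9 -0.9  6.5] z 0.202
22.93 yaw 17.4 Mz 0.037 F [-0.9 -1.8  4.3] z 0.202
23.02 yaw 15.4 Mz 0.058 F [-0.4 -0.8  4.9] z 0.202
23.1 yaw 13.4 Mz 0.048 F [-0.9 -0.9  4.2] z 0.202
23.18 yaw 11.4 Mz 0.154 F [-0.5 -1.3  0.8] z 0.202
```

```bash
python3 -c "
from h import *
print(arm.sense()['q'].round(2),arm.sense()['position'])"
python3 -m pendant '[[30,[0,0,0],3]]' >/dev/null; python3 m.py
python3 -m pendant '[[30,[0,0,0],3]]' >/dev/null; python3 m.py
python3 -m pendant '[[30,[0,0,0],3]]' >/dev/null; python3 m.py
python3 -m pendant '[[30,[0,0,0],3]]' >/dev/null; python3 m.py
python3 -m pendant '[[30,[0,0,0],3]]' >/dev/null; python3 m.py
python3 -m pendant '[[30,[0,0,0],3]]' >/dev/null; python3 m.py
python3 -m pendant '[[30,[0,0,0],3]]' >/dev/null; python3 m.py
```

```text
[-1.18  0.84  0.9   1.57 -0.72  1.09 -1.46] [0.5122338  0.40083764 0.20202323]
23.27 yaw 8.4 Mz 0.098 F [-1.3 -0.1  7.3] z 0.202
23.35 yaw 5.3 Mz 0.133 F [-1.7 -0.5  5.3] z 0.202
23.43 yaw 2.3 Mz 0.104 F [-1.4 -1.3  5.4] z 0.202
23.52 yaw -0.7 Mz 0.116 F [-0.5 -0.6  5.7] z 0.202
23.6 yaw -3.7 Mz 0.203 F [-1.5  0.1  5. ] z 0.202
23.68 yaw -6.7 Mz 0.248 F [-0.5 -1.   5.2] z 0.202
23.77 yaw -9.7 Mz 0.226 F [-2.  -0.6  4.7] z 0.202
```

```bash
python3 -m pendant '[[30,[0,0,0],3]]' >/dev/null; python3 m.py
python3 -m pendant '[[30,[0,0,0],3]]' >/dev/null; python3 m.py
python3 -m pendant '[[30,[0,0,0],2]]' >/dev/null; python3 m.py
python3 -m pendant '[[30,[0,0,0],2]]' >/dev/null; python3 m.py
python3 -m pendant '[[30,[0,0,0],2]]' >/dev/null; python3 m.py
python3 -m pendant '[[30,[0,0,0],2]]' >/dev/null; python3 m.py
python3 -m pendant '[[30,[0,0,0],2]]' >/dev/null; python3 m.py
python3 -c "
from h import *
print(arm.sense()['q'].round(2),arm.sense()['position'])"
```

```text
23.85 yaw -12.6 Mz 0.209 F [-0.7  0.2  4.2] z 0.202
23.93 yaw -15.6 Mz 0.275 F [-0.4 -0.   4.9] z 0.202
24.02 yaw -17.6 Mz 0.267 F [-1.2 -0.9  5.8] z 0.202
24.1 yaw -19.6 Mz 0.372 F [-0.9 -0.8  6. ] z 0.202
24.18 yaw -21.6 Mz 0.245 F [-1.5 -0.3  4.9] z 0.202
24.27 yaw -23.6 Mz 0.064 F [ 0.2 -0.6  5.4] z 0.202
24.35 yaw -25.6 Mz 0.034 F [-0.9 -0.   5.3] z 0.202
[-1.24  0.91  1.06  1.58 -0.85  1.17 -2.01] [0.51219575 0.40105692 0.20197675]
```

```bash
python3 -m pendant '[[30,[0,0,0],2],[30,[0,0,0],4],[30,[0,0,0],4],[30,[0,0,0],4]]' >/dev/null; python3 m.py
python3 -m pendant '[[60,[0,0,0],0],[60,[0,0,0],0],[60,[0,0,0],0],[60,[0,0,0],0],[60,[0,0,-20],0],[60,[0,0,-50],0],[60,[0,0,-80],0],[60,[0,0,-100],0],[60,[0,0,-100],0],[60,[0,0,-100],0]]'
python3 - <<'E'
from h import *
w=take("wrist","w9");take("side","side9");take("top","top9")
s=arm.sense();print(s["position"],s["q"].round(2),s["force"])
for c in("catch",[.5116,.4573,.1685]),("pin",[.512,.481,.176]),("marks",[.5116,.4013,.1835]):print(c[0],proj(w,c[1]),proj(load("side9"),c[1]))
a=crop("w9",150,60,220,220,2);b=crop("side9",180,130,100,110,4);o=np.zeros((440,840,3),np.uint8);o[:a.shape[0],:440]=a;o[:b.shape[0],440:]=b
cv2.imwrite("pics/c9.png",o[:,:800])
E
```

```text
24.68 yaw -29.5 Mz 0.037 F [-0.9  0.   5.6] z 0.202
clock: 25.52
position: [0.5125, 0.4009, 0.3022]
tcp_rot: [-3.036, 0.801, -0.002]
force: [0.2, -0.1, -0.1]
grip_width: 0.0597
[0.51117919 0.40086964 0.29968636] [-1.26  0.83  1.15  1.46 -0.76  1.34 -2.15] [-0.48097084  0.31856822 -0.43212869]
catch [[210.63984201 204.9603922 ]] [[216.45699703 159.02146173]]
pin [[190.14892631 217.7567066 ]] [[211.11938783 152.02562044]]
marks [[256.65467018 184.52585048]] [[229.14208034 166.16125979]]
```

View pics/c9.png

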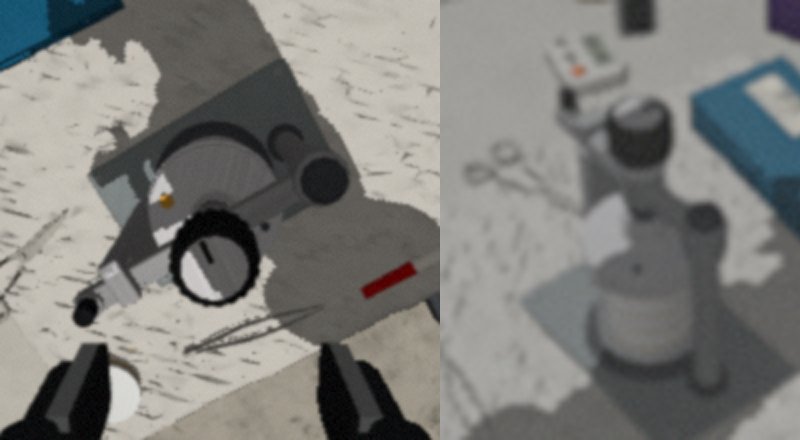

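```bash
python3 -c "
from workcell import ticket
print(ticket.hand_in())"
```

```text
the job is handed in; nothing more can be done
None
```

I put the lid in the jar, swung the clamp arm home and tightened the knob until I felt two clutch clicks. I let go, raised the gripper clear and handed the job in at about 25.6 s of the 72 s allowed.

- **Lid:** it went in with no contact force until it sat on the rim. The tool stopped at 126.1 mm, the height worked out for "home". The tool felt about 8 N upward with the lid seated, against about 5 N of lid weight while carrying it. The wrist camera put the lid within about 1 mm of the jar's axis.
- **Clamp arm:** it stopped hard in the catch, with force rising to 11 N while the handle stayed still. In the last picture the handle pin is within about 3 pixels of where the home position puts it.
- **Knob:** the torque began to climb after about 3.2 rad of turning. It then dropped sharply twice, 0.72 rad apart, each time from about 0.34 N m or more to about 0.04 N m. I turned about 6° past the second drop before releasing.

**Not confirmed:**
- I did not see the index marks, because the cameras are too coarse. The count of two clicks rests on torque alone.
- The single torque readings were noisy (about ±0.04 N m). The first clear drop also came about 0.2 to 0.5 rad later than expected after the foot seemed to touch. If I missed an earlier click, the total is three, still inside the limit.
- The clamping force on the lid could not be measured directly after release.
- I did not measure the bystanders' positions afterwards. I saw no sign that any had been touched.

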